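Stack spacer, washer and bushing on the stop jig's stud

ROBOT

A 6-joint arm with a two-finger parallel gripper is mounted at the origin on a cart in front of the work surface, level with it; the furniture and walls round the work are solid. World frame = base frame: x ahead of the robot, y to its left, z up, the work surface at z = 0. Lengths are in m, angles in rad, forces in N, time in s.
With the tool pointing down it reaches from about 0.425 to 0.95 m from the base axis. Payload 3.5 kg.
Tool frame: the origin (TCP) lies midway between the tips of the shut fingers; the grasp point (between the pads) lies 19 mm behind it; z points along the fingers, y is the line along which they close (so a half turn about z gives the same grasp; the last joint's range is limited). The gripper opens to 85 mm and grips with 20 to 120 N. Pads are 22 mm wide; open, the fingers measure 114 mm over their backs; the gripper's body (76 mm by 85 mm) begins 54 mm behind the grasp point. The pads swing forward as they close: fully open they stand 13 mm farther back than shut.
Start: joints at [-1.477, 0.286, 1.577, -0, 1.279, -0.15], TCP at [0.163, -0.655, 0.231] pointing down, gripper open.
Joint ranges: [-2.77, 2.77], [-0.9, 2.22], [0.21, 2.48], [-1.53, 4.67], [0.24, 2.81], [-2.84, 2.84]. Speed limits (rad/s): [2.79, 2.79, 3.14, 3.14, 3.14, 3.14].

INTERFACE

Orientations are given as a unit quaternion [x, y, z, w].
In Python, from plant import get_state, read_camera, ctrl gives the robot as it stands.
- The arm moves only by the shell command python3 -m crank 'ROWS' [FORCE]. ROWS is JSON, a list of rows, each a list of 3 entries, a list of its own where there are three numbers: the shift along the tool's x, y, z in mm, then the turn about the tool's z in degrees, then the closure in counts, from 0 (fully open) to 255 (shut). In form: [[[tx, ty, tz], yaw, claw], ...]. A call has 1 to 10 rows; each row is the pose to reach, as a shift and turn from the pose commanded when the call began, along the tool's axes at that moment; what a row does not reach only later rows make up. A row lasts 1/10 s, in which the tool goes at most 50 mm and 8.59 degrees, less where a joint would pass 70% of its speed; a pose out of reach is approached as far as the arm can. A call with a gripper value outside its range is refused whole. The fingers move at their own pace and stop on an object; FORCE is the grip in N (left out, the last holds). Time passes only in rows, so rows that repeat a pose let the fingers close. It gives the time, the measured TCP pose, the force, the opening and the grip force at its end, in the units of the state.
- get_state(): the state, without advancing time (a new reading comes with each control period).
- read_camera(name): name is "scene" or "top"; returns a dict with "frame" (480x640x3 uint8, blue, green, red), "range_z" (480x640 float32, m along the optical axis (not along the pixel's ray), 0 where there is no reading), "vfov" (degrees; the focal length in pixels is half the picture's height over the tangent of half this angle, whatever the lens; pixels are square), "cx", "cy" (the principal point, pixels), "k1" (the pictures are not rectified: a ray, as slopes to the right and down, at radius r is drawn at 1 + k1 r^2 times it, then the intrinsics apply), "origin" and "orientation" of the camera in the world. Camera axes: x right, y down, z forward; pixel columns grow to the right and rows downward; lengths in m; the calibration is good to about 2 mm. A picture is of the moment at which its call begins.
- ctrl.sign_off(): hands the job in; it is judged then, once.
The state is a dict: "time": time; "qpos": joint angles; "dq": joint speeds; "joint_efforts": joint torques, N m; "eef_pos": TCP position; "tcp_rot": TCP orientation; "contact_force": force on the tool from outside, world axes, zero at the start; "wrist_torque": the same for the moment, N m; "opening": opening from 0.0 (shut) to 1.0 (fully open); "finger_force": force on a finger pad.
Only numpy, scipy, OpenCV 4.12 (cv2) and the standard library are available. Lean on these libraries where they do the work, as an engineer would, in place of code of your own. Each camera call takes 0.05 s, during which the arm holds its last target. There are 200 camera calls.

TASK

On the stop jig, thread the three loose steel parts down over the upright threaded stud, in this order: the spacer tube, the flat washer, then the flanged bushing with its flange down, each fully home and lying flat on the one below. Then press the bushing down with about 12 newtons to bed the stack, and let go. The stud stands anywhere in its slot, so find it by feel, gently: no part may be forced against the stud, the jig or another part with more than 25 newtons, and leave the other things on the bench where they are.

Things in the scene. Friction and masses are not known exactly. Their poses are not given: they have to be found in the camera images.
- jig: stop jig, fixed: hardwood base 150 x 84 x 18 mm with a 130 mm long aluminium T-track (40 mm wide, 6 mm high) along its own x axis. Origin: centre of its underside, on the table top; z up. One upright threaded steel stud, 12 mm in diameter, chamfered 1 mm at the top, stands in the track's slot, clamped: it does not give
- seat (a point): middle of the slot, at the top of the track (24 mm above the jig's origin), where the spacer comes to rest; axes as the jig's, x along the slot. The stud rises 54 mm above this height, on the slot's centre line (y = 0) but anywhere from x = -9 to +9 mm: its place along the slot is not measured
- spacer: plain steel tube standing on end, outer diameter 30 mm, 20 mm high, bore 15 mm right through. Origin: centre of its underside; z up along the bore. About 70 g. Starts on a plywood board whose top is 6 mm above the table
- washer: thick flat steel washer lying flat, outer diameter 44 mm, 8 mm thick, bore 15 mm. Origin: centre of its underside; z up along the bore. About 70 g. Starts on the plywood board
- bushing: steel flanged bushing standing on its flange: flange 38 mm in diameter and 6 mm thick, above it a barrel 26 mm in diameter, 20 mm high in all, bore 15 mm right through. Origin: centre of the flange's underside; z up along the bore. About 80 g. Starts flange down on the plywood board
- arbor_nut: bystander: hexagon nut 26 x 22 x 12 mm on the plywood board among the parts; origin at the centre of its underside. Stays where it is
- offcut_0: bystander: sawn wooden off-cut 42 x 75 x 20 mm on the plywood board; origin at the centre of its underside. Stays where it is
- wax_tin: bystander: round green tin with its lid on, 71 mm in diameter, 36 mm high, on the plywood board's near right corner; origin at the centre of its underside. Stays where it is
Mind the look-alikes: they are no part of the job. Several things have the shape of the washer; the one meant has the colours described above.

How it is judged:
By the outcome, as a careful person would: the job done as asked, in the order asked, and still so for the second after the job is handed in, with the robot touching nothing.
It also fails if it takes over 72 s, if anything falls off the work surface, if the arm or the gripper's body presses on something with over 40 N, if the wrist force passes 120 N, or if a joint passes its speed limit or range.

## Working session

There is one attempt and no reset: what is moved stays moved. The work goes in short steps, Python scripts to look and compute and a shell command to move; the robot and the scene stay as the last step left them, time stands still between calls to the robot, and variables do not carry over. Pictures are saved under pics/ and viewed, at most 10 in all, crops included, and the job is handed in when it is done.

```bash
ls; mkdir -p pics; cat > h.py <<'E'
import numpy as np, cv2
from plant import get_state, read_camera, ctrl
from scipy.spatial.transform import Rotation as R
def cam(n):
    c=read_camera(n); c['f']=240/np.tan(np.radians(c['vfov'])/2); c['Rm']=R.from_quat(c['orientation']).as_matrix(); return c
def slopes(c,uv):
    uv=np.atleast_2d(np.asarray(uv,float)); d=(uv-[c['cx'],c['cy']])/c['f']; s=d.copy()
    for _ in range(20): s=d/(1+c['k1']*(s**2).sum(1,keepdims=True))
    return s
def plane(c,uv,z):
    s=slopes(c,uv); w=np.c_[s,np.ones(len(s))]@c['Rm'].T; o=np.array(c['origin'])
    return o+w*((z-o[2])/w[:,2])[:,None]
def cloud(c):
    v,u=np.mgrid[:480,:640]; s=slopes(c,np.c_[u.ravel(),v.ravel()]); z=c['range_z'].ravel()[:,None]
    return ((np.c_[s,np.ones(len(s))]*z)@c['Rm'].T+np.array(c['origin'])).reshape(480,640,3)
def proj(c,p):
    q=(np.atleast_2d(p)-np.array(c['origin']))@c['Rm']; s=q[:,:2]/q[:,2:]
    return s*(1+c['k1']*(s**2).sum(1,keepdims=True))*c['f']+[c['cx'],c['cy']]
E
python3 - <<'E'
from h import *
for n in ('top','scene'):
    c=cam(n); cv2.imwrite(f'pics/{n}0.png',c['frame']); print(n,c['origin'],c['orientation'],c['f'],c['k1'])
    np.save(n+'.npy',c,allow_pickle=True)
print(get_state())
E
```

```text
pics
top [ 0.28954664 -0.0477531   1.09035326] [ 0.70951243 -0.69784918  0.06716125 -0.07133029] 504.2294875585885 0.03776800104818565
scene [-0.0510995   0.3553411   0.69793791] [-0.41960698  0.81394333 -0.35607933  0.18610146] 469.0823765408523 -0.09835656022539563
{'time': 0.1, 'qpos': array([-1.47700760e+00,  2.87117112e-01,  1.57803895e+00,  3.55298560e-05,
        1.27860100e+00, -1.50019831e-01]), 'dq': array([ 0.00016896, -0.00173138, -0.00344056,  0.00041742,  0.0008816 ,
       -0.00061288]), 'joint_efforts': array([ 3.63968074e-04, -4.07296944e+01, -2.93699795e+01, -1.51022618e-04,
        3.39864935e-03,  1.25385424e-05]), 'eef_pos': array([ 0.1629128 , -0.65443119,  0.23005428]), 'tcp_rot': array([ 9.92578914e-01,  1.21597405e-01,  4.74223795e-05, -1.08129660e-03]), 'contact_force': array([-0.48985149,  0.42681408,  0.22325862]), 'wrist_torque': array([-0.02459372,  0.01698502,  0.03383743]), 'finger_force': 0.0, 'opening': 1.0027533546157266}
```

View pics/top0.png

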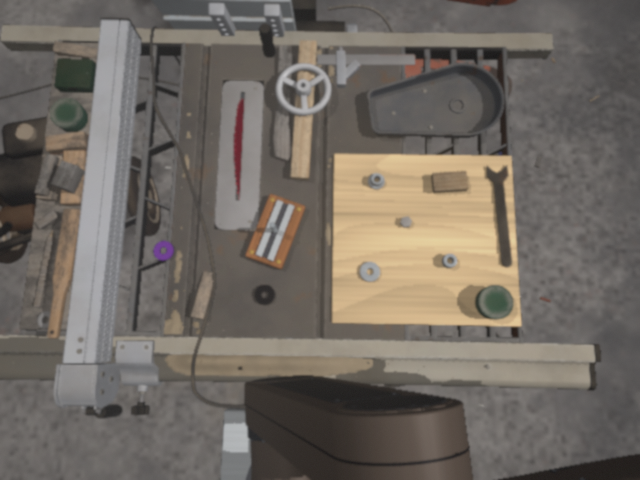

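View pics/scene0.png

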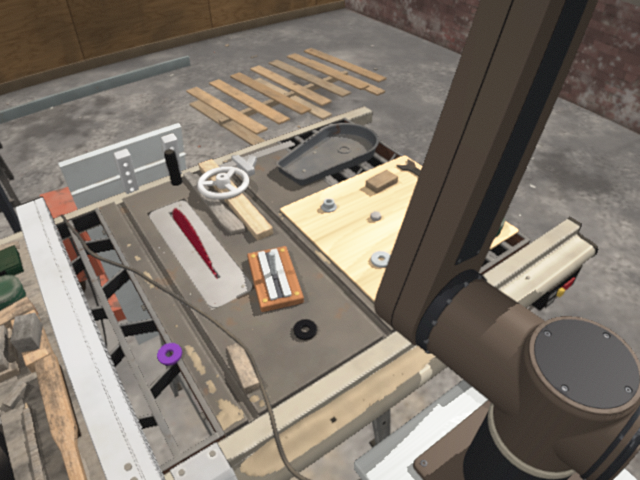

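The top view shows the jig at about (276,231), the washer at (370,271), the nut at (405,222), and two tubular parts at (376,181) and (450,261). The scene view agrees, but I need crops to tell the bushing from the spacer.

```bash
python3 - <<'E'
from h import *
c=np.load('top.npy',allow_pickle=True).item(); P=cloud(c); f=c['frame']
rs=lambda x,y,r=24:cv2.resize(f[y-r:y+r,x-r:x+r],(260,260),interpolation=cv2.INTER_CUBIC)
s=np.load('scene.npy',allow_pickle=True).item()['frame']
rs2=lambda x,y,r=24:cv2.resize(s[y-r:y+r,x-r:x+r],(260,260),interpolation=cv2.INTER_CUBIC)
cv2.imwrite('pics/m1.png',np.vstack([np.hstack([rs(376,181),rs(450,261),rs(276,231,42)]),np.hstack([rs2(328,205),rs2(380,260),rs2(275,280,42)])]))
hsv=cv2.cvtColor(f,cv2.COLOR_BGR2HSV)
board=P[200:215,430:440].reshape(-1,3); print('board',np.median(board,0))
for n,(x,y),top in (('A',(376,181),.026),('B',(450,261),.026),('W',(370,271),.014),('N',(405,222),.018)):
    w=np.s_[y-20:y+20,x-20:x+20]
    m=(hsv[w][...,1]<60).astype(np.uint8)
    k,l,st,ce=cv2.connectedComponentsWithStats(m); i=1+np.argmax(st[1:,4])
    mm=l==i; q=P[w][mm]; hi=q[:,2]
    print(n,ce[i]+[x-20,y-20],st[i],plane(c,ce[i]+[x-20,y-20],top)[0],'z pct',np.percentile(hi,[10,50,75,90]))
    for zt in (.009,.02):
        t=P[w][...,2]>zt
        if t.any(): p=P[w][t]; print('  z>',zt,t.sum(),p.min(0),p.max(0),np.median(p,0))
# jig
w=np.s_[180:285,230:320]; q=P[w]; m=(q[...,2]>.012)
cnt=max(cv2.findContours(m.astype(np.uint8),0,2)[0],key=cv2.contourArea)
r=cv2.minAreaRect(cnt); print('jig',r); bx=cv2.boxPoints(r)+[230,180]; print(plane(c,bx,.018),plane(c,np.array(r[0])+[230,180],.018))
h=(hsv[w][...,0]<15)&(hsv[w][...,1]>110); 
t=q[...,2]>.035; print('stud',t.sum(),q[t])
E
```

```text
board [ 0.58633255 -0.28518129  0.00559088]
A [375.97345133 180.65929204] [ 11  12  18  17 226] [ 0.63868406 -0.15363912  0.026     ] z pct [0.00571304 0.01321288 0.02296816 0.02586811]
  z> 0.009 237 [ 0.28954664 -0.19753396  0.00900186] [ 0.68810706 -0.0477531   1.09035326] [ 0.63848014 -0.15307793  0.0131799 ]
  z> 0.02 83 [ 0.28954664 -0.16723636  0.02018328] [ 0.655121   -0.0477531   1.09035326] [ 0.64178421 -0.15416429  0.02474269]
B [449.31428571 260.37714286] [ 12  12  16  15 175] [ 0.46365886 -0.30889591  0.026     ] z pct [0.00590125 0.02378303 0.02584661 0.02725862]
  z> 0.009 221 [ 0.28954664 -0.35648903  0.00900509] [ 0.50959173 -0.0477531   1.09035326] [ 0.4642326  -0.3093928   0.02236524]
  z> 0.02 123 [ 0.28954664 -0.32348783  0.02036955] [ 0.47785337 -0.0477531   1.09035326] [ 0.46299686 -0.30941125  0.02511277]
W [369.33532934 271.26047904] [  9  10  22  21 334] [ 0.43906417 -0.13993985  0.014     ] z pct [0.0063601  0.01302437 0.01454738 0.01573279]
  z> 0.009 348 [ 0.28954664 -0.18297996  0.00902665] [ 0.48468852 -0.0477531   1.09035326] [ 0.43831156 -0.14118627  
[... 3612 characters left out ...]
 0.28954664 -0.0477531   1.09035326]
 [ 0.28954664 -0.0477531   1.09035326]
 [ 0.28954664 -0.0477531   1.09035326]
 [ 0.28954664 -0.0477531   1.09035326]
 [ 0.28954664 -0.0477531   1.09035326]
 [ 0.28954664 -0.0477531   1.09035326]
 [ 0.28954664 -0.0477531   1.09035326]
 [ 0.28954664 -0.0477531   1.09035326]
 [ 0.28954664 -0.0477531   1.09035326]
 [ 0.28954664 -0.0477531   1.09035326]
 [ 0.28954664 -0.0477531   1.09035326]
 [ 0.28954664 -0.0477531   1.09035326]
 [ 0.28954664 -0.0477531   1.09035326]
 [ 0.28954664 -0.0477531   1.09035326]
 [ 0.28954664 -0.0477531   1.09035326]
 [ 0.28954664 -0.0477531   1.09035326]
 [ 0.28954664 -0.0477531   1.09035326]
 [ 0.28954664 -0.0477531   1.09035326]]
```

View pics/m1.png

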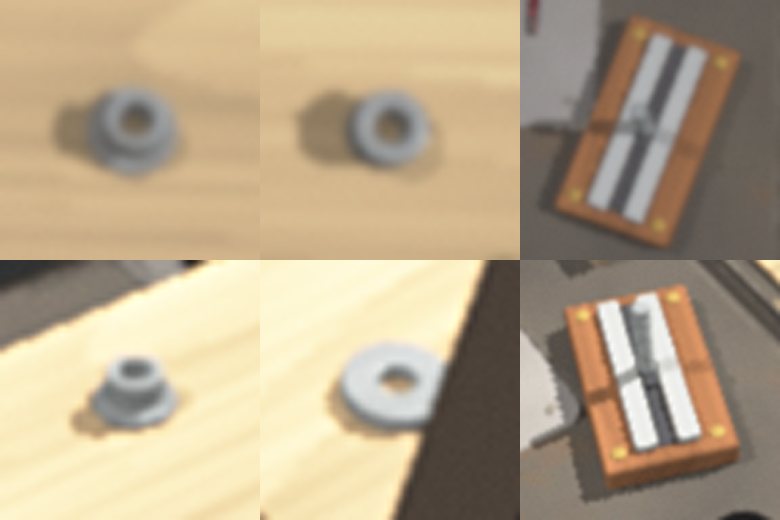

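The bushing is at A (376,181), the spacer at B (450,261) and the washer at (370,271). The stud's tip is visible near world (0.522, 0.065), and the jig yaw is about -19°.

```bash
cat > go.py <<'E'
import sys
from h import *
# go.py x y z psi : shift (mm) and turn (deg) needed, mm/deg targets
s=get_state(); M=R.from_quat(s['tcp_rot']).as_matrix(); p=s['eef_pos']*1000
psi=np.degrees(np.arctan2(M[1,0],M[0,0])); t=np.array(list(map(float,sys.argv[1:4])))
print('t',round(s['time'],2),'pos',p.round(2),'psi',round(psi,2),'tilt',M[:,2].round(4),'open',round(s['opening'],3),'F',s['contact_force'].round(1))
print('shift',(M.T@(t-p)).round(1),'turn',round((psi-float(sys.argv[4])+180)%360-180,1))
E
python3 go.py 463.5 -309 90 -19
```

```text
t 0.1 pos [ 162.91 -654.43  230.05] psi 13.97 tilt [-2.0e-04  2.2e-03 -1.0e+00] open 1.003 F [-0.5  0.4  0.2]
shift [ 375.  -262.4  140.7] turn 33.0
```

```bash
python3 -m crank '[[[375,-262,80],33,70],[[375,-262,80],33,70],[[375,-262,80],33,70],[[375,-262,80],33,70],[[375,-262,80],33,70],[[375,-262,80],33,70],[[375,-262,80],33,70],[[375,-262,80],33,70],[[375,-262,80],33,70],[[375,-262,80],33,70]]' 20; python3 -m crank '[[[0,0,0],0,70],[[0,0,0],0,70],[[0,0,0],0,70]]'; python3 go.py 463.5 -309 10 -19
```

```text
time: 1.1
eef_pos: [0.4649, -0.306, 0.1496]
tcp_rot: [0.987, -0.163, -0.001, -0.001]
contact_force: [0.0, -0.6, -0.6]
opening: 0.726
finger_force: 0.0
time: 1.4
eef_pos: [0.463, -0.3118, 0.1517]
tcp_rot: [0.986, -0.166, 0.0, 0.0]
contact_force: [1.1, 0.8, 0.5]
opening: 0.728
finger_force: 0.0
t 1.4 pos [ 462.95 -311.82  151.73] psi -19.14 tilt [ 2.e-04 -9.e-04 -1.e+00] open 0.728 F [1.1 0.8 0.5]
shift [ -0.5  -3.  141.7] turn -0.1
```

```bash
for i in 1 2 3; do python3 -m crank '[[[0,0,0],0,70]]' | grep eef; done;  python3 go.py 463.5 -309 10 -19
```

```text
eef_pos: [0.4629, -0.3118, 0.1517]
eef_pos: [0.463, -0.3114, 0.1516]
eef_pos: [0.4632, -0.311, 0.1515]
t 1.7 pos [ 463.23 -310.98  151.49] psi -19.11 tilt [ 2.e-04 -2.e-04 -1.e+00] open 0.727 F [ 0.1 -0.3 -0.5]
shift [ -0.4  -2.  141.5] turn -0.1
```

```bash
python3 -m crank '[[[0,0,45],0,70],[[0,0,90],0,70],[[0,0,120],0,70],[[0,0,141],0,70],[[0,0,141],0,70],[[0,0,141],0,70],[[0,0,141],0,200],[[0,0,141],0,200],[[0,0,141],0,200],[[0,0,141],0,200]]' 20;python3 -m crank '[[[0,0,0],0,200],[[0,0,0],0,200]]';  python3 go.py 463.5 -309 10 -19
```

```text
time: 2.7
eef_pos: [0.4647, -0.3112, 0.0123]
tcp_rot: [0.986, -0.165, 0.001, 0.001]
contact_force: [-0.3, 0.6, 6.6]
opening: 0.334
finger_force: 19.9
time: 2.9
eef_pos: [0.4647, -0.3112, 0.0123]
tcp_rot: [0.986, -0.165, 0.001, 0.001]
contact_force: [-1.1, 0.3, 5.7]
opening: 0.333
finger_force: 19.9
t 2.9 pos [ 464.68 -311.24   12.29] psi -19.02 tilt [ 0.0021 -0.0022 -1.    ] open 0.333 F [-1.1  0.3  5.7]
shift [-1.9 -1.7  2.3] turn -0.0
```

```bash
python3 -m crank '[[[0,0,-2],0,200],[[0,0,-2],0,200],[[0,0,-2],0,200]]'; python3 -m crank '[[[0,0,-2],0,200],[[0,0,-2],0,200],[[0,0,-2],0,200]]'
```

```text
time: 3.2
eef_pos: [0.4635, -0.3101, 0.0124]
tcp_rot: [0.986, -0.165, -0.0, -0.0]
contact_force: [-1.1, 0.2, 1.2]
opening: 0.331
finger_force: 20.1
time: 3.5
eef_pos: [0.4635, -0.3101, 0.0141]
tcp_rot: [0.986, -0.165, -0.0, -0.0]
contact_force: [-0.4, 0.7, -0.5]
opening: 0.334
finger_force: 19.9
```

```bash
python3 -m crank '[[[0,0,1],0,200],[[0,0,1],0,100],[[0,0,1],0,100],[[0,0,1],0,100],[[0,0,1],0,100]]'; python3 -m crank '[[[0,0,3],0,100],[[0,0,3],0,100],[[0,0,3],0,100]]'; python3 -m crank '[[[0,0,-3],8,100],[[0,0,-3],16,100],[[0,0,-3],25,100],[[0,0,-3],33,100],[[0,0,-3],42,100],[[0,0,-3],50,100],[[0,0,-3],59,100],[[0,0,-3],67,100],[[0,0,-3],76,100],[[0,0,-3],84,100]]';python3 -m crank '[[[0,0,0],6,100],[[0,0,0],6,100],[[0,0,0],6,100],[[0,0,0],6,200],[[0,0,0],6,200],[[0,0,0],6,200],[[0,0,0],6,200],[[0,0,0],6,200]]'
```

```text
time: 4.0
eef_pos: [0.4637, -0.3103, 0.0134]
tcp_rot: [0.986, -0.165, 0.0, 0.0]
contact_force: [-0.9, -0.1, 0.1]
opening: 0.611
finger_force: 0.0
time: 4.3
eef_pos: [0.4635, -0.3101, 0.0101]
tcp_rot: [0.986, -0.165, -0.0, -0.0]
contact_force: [0.7, 0.1, -0.0]
opening: 0.606
finger_force: 0.0
time: 5.3
eef_pos: [0.4636, -0.3102, 0.0133]
tcp_rot: [-0.62, 0.785, 0.0, 0.0]
contact_force: [-0.2, -0.2, -0.3]
opening: 0.605
finger_force: 0.0
time: 6.1
eef_pos: [0.4638, -0.3103, 0.0135]
tcp_rot: [-0.581, 0.814, -0.0, 0.0]
contact_force: [0.2, -0.1, 1.7]
opening: 0.331
finger_force: 20.0
```

```bash
python3 -m crank '[[[0,0,0],0,130],[[0,0,0],0,130],[[0,0,-4],0,130],[[0,0,-4],0,130],[[0,0,-4],0,200],[[0,0,-4],0,200],[[0,0,-4],0,200],[[0,0,-4],0,200]]' 30; python3 go.py 463.5 -310 17 -109; python3 -m crank '[[[0,0,-15],0,200],[[0,0,-50],0,200],[[0,0,-95],0,200],[[0,0,-115],0,200],[[0,0,-115],0,200],[[0,0,-115],0,200]]'; python3 go.py 522.2 64.4 110 -19
```

```text
time: 6.9
eef_pos: [0.4638, -0.3104, 0.0178]
tcp_rot: [-0.581, 0.814, -0.0, 0.0]
contact_force: [-1.9, -0.0, 3.5]
opening: 0.325
finger_force: 29.7
t 6.9 pos [ 463.81 -310.43   17.8 ] psi -109.03 tilt [ 2.e-04 -3.e-04 -1.e+00] open 0.325 F [-1.9 -0.   3.5]
shift [-0.3  0.4  0.8] turn -0.0
time: 7.5
eef_pos: [0.4633, -0.3099, 0.132]
tcp_rot: [-0.58, 0.814, 0.0, -0.0]
contact_force: [-0.4, 0.9, -1.0]
opening: 0.323
finger_force: 29.9
t 7.5 pos [ 463.3  -309.9   131.99] psi -109.03 tilt [-1.e-04  2.e-04 -1.e+00] open 0.323 F [-0.4  0.9 -1. ]
shift [-373.    66.4   22.1] turn -90.0
```

```bash
python3 -m crank '[[[-373,66,18],-90,200],[[-373,66,18],-90,200],[[-373,66,18],-90,200],[[-373,66,18],-90,200],[[-373,66,18],-90,200],[[-373,66,18],-90,200],[[-373,66,18],-90,200],[[-373,66,18],-90,200],[[-373,66,18],-90,200],[[-373,66,18],-90,200]]'; python3 -m crank '[[[0,0,0],-4.1,200],[[0,0,0],-4.1,200],[[0,0,0],-4.1,200],[[0,0,0],-4.1,200],[[0,0,0],-4.1,200],[[0,0,0],-4.1,200]]'; python3 go.py 522.2 64.4 94 -19
```

```text
time: 8.5
eef_pos: [0.5207, 0.0654, 0.1111]
tcp_rot: [0.981, -0.196, -0.003, 0.0]
contact_force: [1.1, -1.8, -0.3]
opening: 0.319
finger_force: 29.9
time: 9.1
eef_pos: [0.5228, 0.0638, 0.1142]
tcp_rot: [0.986, -0.165, -0.0, -0.0]
contact_force: [0.2, -0.2, -0.2]
opening: 0.32
finger_force: 29.9
t 9.1 pos [522.82  63.79 114.25] psi -19.02 tilt [-1.e-04  0.e+00 -1.e+00] open 0.32 F [ 0.2 -0.2 -0.2]
shift [-0.8 -0.4 20.2] turn -0.0
```

```bash
python3 -m crank '[[[-0.5,-0.5,10],0,200],[[-0.5,-0.5,19],0,200],[[-0.5,-0.5,19],0,200],[[-0.5,-0.5,19],0,200]]'; python3 -m crank '[[[0,0,2],0,200],[[0,0,4],0,200],[[0,0,6],0,200],[[0,0,6],0,200]]' ; python3 go.py 522.2 64.4 94 -19
```

```text
time: 9.5
eef_pos: [0.522, 0.0646, 0.0945]
tcp_rot: [0.986, -0.165, -0.001, 0.0]
contact_force: [-0.1, -0.5, -0.6]
opening: 0.323
finger_force: 29.9
time: 9.9
eef_pos: [0.5228, 0.0646, 0.0892]
tcp_rot: [0.986, -0.165, 0.0, -0.0]
contact_force: [1.2, 0.3, -1.0]
opening: 0.326
finger_force: 29.8
t 9.9 pos [522.76  64.61  89.19] psi -19.0 tilt [ 7.e-04  3.e-04 -1.e+00] open 0.326 F [ 1.2  0.3 -1. ]
shift [-0.5  0.4 -4.8] turn 0.0
```

```bash
for i in 1 2; do python3 -m crank '[[[0,0,1],0,200],[[0,0,2],0,200],[[0,0,2],0,200]]' |grep -E "eef|force"; done
```

```text
eef_pos: [0.5231, 0.0646, 0.0878]
contact_force: [0.5, 0.5, 0.6]
finger_force: 30.1
eef_pos: [0.5233, 0.0647, 0.0856]
contact_force: [2.7, 2.5, 0.1]
finger_force: 30.0
```

```bash
python3 -m crank '[[[0.6,-1,0],0,200],[[0.6,-1,1],0,200],[[0.6,-1,3],0,200],[[0.6,-1,3],0,200]]'; python3 go.py 523 65 60 -19
```

```text
time: 10.9
eef_pos: [0.5233, 0.0652, 0.0819]
tcp_rot: [0.986, -0.165, -0.0, 0.0]
contact_force: [1.9, 0.9, -0.3]
opening: 0.321
finger_force: 29.9
t 10.9 pos [523.27  65.21  81.85] psi -18.99 tilt [-4.e-04 -1.e-04 -1.e+00] open 0.321 F [ 1.9  0.9 -0.3]
shift [-0.2  0.3 21.9] turn 0.0
```

```bash
python3 -m crank '[[[0.7,-0.2,2],0,200],[[0.7,-0.2,6],0,200],[[0.7,-0.2,10],0,200],[[0.7,-0.2,10],0,200]]'|grep -E "eef|force"; python3 -m crank '[[[0,0,4],0,200],[[0,0,8],0,200],[[0,0,12],0,200],[[0,0,16],0,200],[[0,0,20],0,200],[[0,0,20],0,200]]' ; python3 go.py 523 65 60 -19
```

```text
eef_pos: [0.5235, 0.0652, 0.0713]
contact_force: [0.9, -0.9, -1.1]
finger_force: 29.9
time: 11.9
eef_pos: [0.5236, 0.0653, 0.0515]
tcp_rot: [0.986, -0.165, -0.001, 0.0]
contact_force: [-1.0, 0.3, -0.5]
opening: 0.321
finger_force: 29.9
t 11.9 pos [523.59  65.28  51.49] psi -18.99 tilt [-1.5e-03  1.0e-04 -1.0e+00] open 0.321 F [-1.   0.3 -0.5]
shift [-0.5  0.5 -8.5] turn 0.0
```

Going well. About 15.7 mm remains, so I'll take it in small steps.

```bash
python3 -m crank '[[[0,0,4],0,200],[[0,0,8],0,200],[[0,0,12],0,200],[[0,0,13],0,200],[[0,0,13],0,200]]'|grep -E "eef|force"; python3 -m crank '[[[0,0,1],0,200],[[0,0,2],0,200],[[0,0,3],0,200],[[0,0,4],0,200],[[0,0,4],0,200]]' ; python3 go.py 523 65 60 -19
```

```text
eef_pos: [0.5239, 0.0653, 0.039]
contact_force: [0.5, 0.4, -0.5]
finger_force: 29.9
time: 12.9
eef_pos: [0.5243, 0.0652, 0.0358]
tcp_rot: [0.986, -0.165, -0.0, 0.0]
contact_force: [-2.4, 0.0, 2.9]
opening: 0.323
finger_force: 30.3
t 12.9 pos [524.3   65.21  35.8 ] psi -18.98 tilt [-2.e-04 -0.e+00 -1.e+00] open 0.323 F [-2.4  0.   2.9]
shift [ -1.2   0.6 -24.2] turn 0.0
```

```bash
python3 -m crank '[[[0,0,0],0,100],[[0,0,0],0,100],[[0,0,0],0,100],[[0,0,-30],0,90],[[0,0,-70],0,70],[[0,0,-100],0,70],[[0,0,-100],0,70]]' ; python3 go.py 439.3 -141 90 -19
```

```text
time: 13.6
eef_pos: [0.5278, 0.0651, 0.1409]
tcp_rot: [0.986, -0.165, 0.005, -0.001]
contact_force: [-0.4, -0.4, 0.2]
opening: 0.727
finger_force: 0.0
t 13.6 pos [527.79  65.07 140.85] psi -18.98 tilt [ 1.080e-02 -7.000e-04 -9.999e-01] open 0.727 F [-0.4 -0.4  0.2]
shift [-17.2 223.8  50. ] turn 0.0
```

```bash
python3 -m crank '[[[-17,224,50],-90,70],[[-17,224,50],-90,70],[[-17,224,50],-90,70],[[-17,224,50],-90,70],[[-17,224,50],-90,70],[[-17,224,50],-90,70],[[-17,224,50],-90,70],[[-17,224,50],-90,70],[[-17,224,50],-90,70],[[-17,224,50],-90,70]]'|tail -1;  python3 -m crank '[[[0,0,0],-4,70],[[0,0,0],-4,70],[[0,0,0],-4,70],[[0,0,0],-4,70],[[0,0,0],-4,70]]'|tail -1; python3 go.py 439.3 -141 8 71
python3 - <<'E'
from h import *
c=cam('scene'); f=c['frame']; u,v=proj(c,[.523,.065,.05])[0].astype(int); a=f[v-45:v+45,u-45:u+45]
c=cam('top'); f=c['frame']; u,v=proj(c,[.523,.065,.05])[0].astype(int); b=f[v-45:v+45,u-45:u+45]
u,v=proj(c,[.439,-.14,.01])[0].astype(int); d=f[v-45:v+45,u-45:u+45]
cv2.imwrite('pics/m2.png',np.hstack([cv2.resize(i,(266,266),interpolation=2) for i in (a,b,d)]))
E
```

```text
finger_force: 0.0
finger_force: 0.0
t 15.1 pos [ 435.14 -140.96   85.15] psi 65.54 tilt [-2.e-04  2.e-04 -1.e+00] open 0.722 F [-0.4  0.2 -0.2]
shift [ 1.7  3.8 77.1] turn -5.5
```

View pics/m2.png

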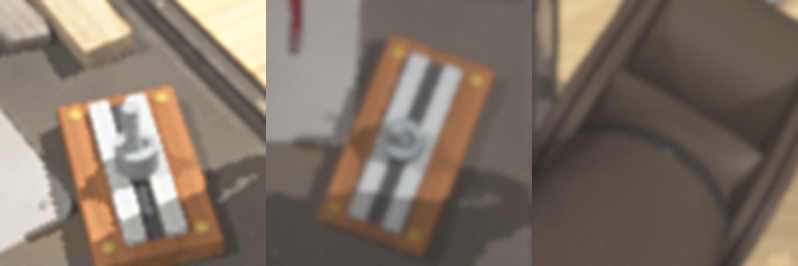

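The picture shows the spacer standing flat in the middle of the jig with the stud through it. Next is the washer.

```bash
python3 -m crank '[[[2,4,30],-5.5,55],[[2,4,65],-5.5,55],[[2,4,75],-5.5,55],[[2,4,79],-5.5,55],[[2,4,79],-5.5,55],[[2,4,79],-5.5,55],[[2,4,79],-5.5,55]]' 20;  python3 -m crank '[[[0,0,0],0,160],[[0,0,0],0,160],[[0,0,0],0,160],[[0,0,0],0,160],[[0,0,0],0,160]]'; python3 go.py 439.3 -141 8 71
```

```text
time: 15.9
eef_pos: [0.4408, -0.1415, 0.0078]
tcp_rot: [0.814, 0.581, 0.001, 0.001]
contact_force: [0.4, 0.3, 1.0]
opening: 0.783
finger_force: 0.0
time: 16.4
eef_pos: [0.4402, -0.1412, 0.0074]
tcp_rot: [0.814, 0.581, 0.0, 0.0]
contact_force: [-2.1, 0.8, 5.2]
opening: 0.495
finger_force: 19.6
t 16.4 pos [ 440.17 -141.16    7.42] psi 71.1 tilt [ 5.e-04 -4.e-04 -1.e+00] open 0.495 F [-2.1  0.8  5.2]
shift [-0.1 -0.9 -0.6] turn 0.1
```

```bash
python3 -m crank '[[[0,0,0],0,70],[[0,0,0],0,70],[[0,0,-2],0,70],[[0,0,-2],8,70],[[0,0,-2],17,70],[[0,0,-2],25,70],[[0,0,-2],34,70],[[0,0,-2],42,70],[[0,0,-2],51,70],[[0,0,-2],59,70]]'|tail -1;  python3 -m crank '[[[0,0,0],8,70],[[0,0,0],17,70],[[0,0,0],25,70],[[0,0,1],31,70],[[0,0,1],31,70],[[0,0,1],31,70],[[0,0,1],31,160],[[0,0,1],31,160],[[0,0,1],31,160],[[0,0,1],31,160]]' 30; python3 go.py 439.3 -141 8 -19
```

```text
finger_force: 0.0
time: 18.4
eef_pos: [0.4398, -0.1409, 0.0078]
tcp_rot: [0.986, -0.164, -0.0, -0.0]
contact_force: [-2.1, 0.2, 4.4]
opening: 0.486
finger_force: 30.0
t 18.4 pos [ 439.83 -140.88    7.79] psi -18.89 tilt [-1.e-04  2.e-04 -1.e+00] open 0.486 F [-2.1  0.2  4.4]
shift [-0.5  0.3 -0.2] turn 0.1
```

```bash
python3 -m crank '[[[0,0,-15],0,160],[[0,0,-50],0,160],[[0,0,-95],0,160],[[0,0,-105],0,160],[[0,0,-105],0,160],[[0,0,-105],0,160]]'|tail -2; python3 go.py 523.6 65.2 105 -19
```

```text
opening: 0.485
finger_force: 30.6
t 19.0 pos [ 438.81 -140.39  110.94] psi -18.91 tilt [-0.0017  0.001  -1.    ] open 0.485 F [-1.  -0.6 -1. ]
shift [  13.6 -222.     6. ] turn 0.1
```

```bash
python3 -m crank '[[[12.3,-222,8],0,160],[[12.3,-222,8],0,160],[[12.3,-222,8],0,160],[[12.3,-222,8],0,160],[[12.3,-222,8],0,160],[[12.3,-222,8],0,160],[[12.3,-222,8],0,160],[[12.3,-222,8],0,160],[[12.3,-222,8],0,160],[[12.3,-222,8],0,160]]'|tail -2;  python3 -m crank '[[[0,0,0],0,160],[[0,0,0],0,160],[[0,0,0],0,160]]' |tail -1;python3 go.py 523.6 65.2 82 -19
```

```text
opening: 0.484
finger_force: 30.7
finger_force: 30.7
t 20.3 pos [523.35  64.91 104.47] psi -18.94 tilt [ 3.e-04 -0.e+00 -1.e+00] open 0.484 F [-0.2 -0.5 -1.1]
shift [ 0.1 -0.3 22.5] turn 0.1
```

```bash
python3 -m crank '[[[0.1,-0.3,8],0,160],[[0.1,-0.3,16],0,160],[[0.1,-0.3,22],0,160],[[0.1,-0.3,22],0,160],[[0.1,-0.3,22],0,160]]'|grep -E "eef|force";  for i in 1 2 3; do python3 -m crank '[[[0,0,1],0,160],[[0,0,2],0,160],[[0,0,2],0,160]]'|grep -E "eef|force"; done
```

```text
eef_pos: [0.5233, 0.0655, 0.0818]
contact_force: [0.3, -0.5, -0.9]
finger_force: 30.7
eef_pos: [0.5236, 0.0654, 0.0804]
contact_force: [-0.7, -0.0, -0.9]
finger_force: 30.7
eef_pos: [0.5234, 0.0654, 0.0782]
contact_force: [0.4, -0.1, -0.1]
finger_force: 30.7
eef_pos: [0.5234, 0.0654, 0.0761]
contact_force: [-0.2, 0.2, -0.1]
finger_force: 30.7
```

```bash
python3 -m crank '[[[0,0,4],0,160],[[0,0,8],0,160],[[0,0,12],0,160],[[0,0,12],0,160]]'|grep -E "eef|force"; python3 -m crank '[[[0,0,4],0,160],[[0,0,8],0,160],[[0,0,12],0,160],[[0,0,14],0,160],[[0,0,14],0,160]]'|grep -E "eef|force"; python3 -m crank '[[[0,0,1],0,160],[[0,0,2],0,160],[[0,0,3],0,160],[[0,0,4],0,160],[[0,0,5],0,160],[[0,0,5],0,160]]'|grep -E "eef|force"
```

```text
eef_pos: [0.5229, 0.0654, 0.0634]
contact_force: [-0.2, -0.3, -2.1]
finger_force: 30.7
eef_pos: [0.5231, 0.0654, 0.0498]
contact_force: [-0.6, 0.0, 0.5]
finger_force: 30.7
eef_pos: [0.5237, 0.0654, 0.0458]
contact_force: [-1.4, 0.5, 4.1]
finger_force: 31.1
```

```bash
python3 -m crank '[[[0,0,0],0,90],[[0,0,0],0,90],[[0,0,0],0,80],[[0,0,-30],0,80],[[0,0,-60],0,80],[[0,0,-80],0,80],[[0,0,-80],0,80],[[0,0,-80],0,80]]'|grep -E "eef|force" ; python3 go.py 642 -154.5 75 71
```

```text
eef_pos: [0.5234, 0.0654, 0.125]
contact_force: [-0.9, 0.8, -0.6]
finger_force: 0.0
t 24.0 pos [523.36  65.41 124.98] psi -18.92 tilt [ 2.e-04 -0.e+00 -1.e+00] open 0.684 F [-0.9  0.8 -0.6]
shift [183.5 169.6  50. ] turn -89.9
```

```bash
python3 -m crank '[[[183.5,169.6,50],-90,80],[[183.5,169.6,50],-90,80],[[183.5,169.6,50],-90,80],[[183.5,169.6,50],-90,80],[[183.5,169.6,50],-90,80],[[183.5,169.6,50],-90,80],[[183.5,169.6,50],-90,80],[[183.5,169.6,50],-90,80],[[183.5,169.6,50],-90,80],[[183.5,169.6,50],-90,80]]'|tail -1;  python3 -m crank '[[[0,0,0],-4.1,80],[[0,0,0],-4.1,80],[[0,0,0],-4.1,80],[[0,0,0],-4.1,80]]'|tail -1; python3 go.py 642 -154.5 15.5 71
python3 - <<'E'
from h import *
c=cam('scene'); f=c['frame']; u,v=proj(c,[.523,.065,.05])[0].astype(int); a=f[v-45:v+45,u-45:u+45]
u,v=proj(c,[.642,-.154,.02])[0].astype(int); d=f[v-45:v+45,u-45:u+45]
c=cam('top'); f=c['frame']; u,v=proj(c,[.523,.065,.05])[0].astype(int); b=f[v-45:v+45,u-45:u+45]
cv2.imwrite('pics/m3.png',np.hstack([cv2.resize(i,(266,266),interpolation=2) for i in (a,b,d)]))
E
```

```text
finger_force: 0.0
finger_force: 0.0
t 25.4 pos [ 641.55 -154.34   74.23] psi 70.8 tilt [-1.5e-03  6.0e-04 -1.0e+00] open 0.687 F [0.4 0.8 0.5]
shift [-0.   0.6 58.7] turn -0.2
```

View pics/m3.png

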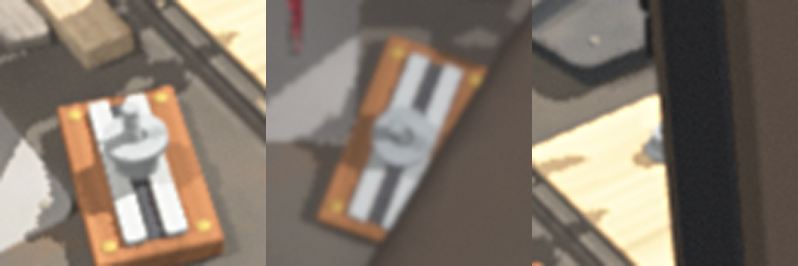

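The washer lies flat on the spacer around the stud. Now the bushing, gripped by its barrel.

```bash
python3 -m crank '[[[0,0.5,25],0,80],[[0,0.5,45],0,80],[[0,0.5,58],0,80],[[0,0.5,58],0,80],[[0,0.5,58],0,80],[[0,0.5,58],0,80]]' 20|grep -E "eef|force";  python3 -m crank '[[[0,0,0],0,200],[[0,0,0],0,200],[[0,0,0],0,200],[[0,0,0],0,200],[[0,0,0],0,200]]'; python3 go.py 642 -154.5 15 71
```

```text
eef_pos: [0.6436, -0.1551, 0.0188]
contact_force: [-0.4, -0.1, -0.6]
finger_force: 0.0
time: 26.6
eef_pos: [0.6433, -0.155, 0.0185]
tcp_rot: [0.815, 0.58, 0.0, 0.001]
contact_force: [-0.0, 0.2, 5.5]
opening: 0.286
finger_force: 19.9
t 26.6 pos [ 643.28 -155.     18.46] psi 70.87 tilt [ 1.6e-03 -6.0e-04 -1.0e+00] open 0.286 F [-0.   0.2  5.5]
shift [ 0.1 -1.4  3.5] turn -0.1
```

```bash
python3 -m crank '[[[0,0,0],0,80],[[0,0,0],0,80],[[0,0,0],8,80],[[0,0,0],17,80],[[0,0,0],25,80],[[0,0,0],34,80],[[0,0,0],42,80],[[0,0,0],51,80],[[0,0,0],59,80],[[0,0,0],68,80]]'|tail -1;  python3 -m crank '[[[0,0,1],8,80],[[0,0,2],17,80],[[0,0,2],22,80],[[0,0,2],22,80],[[0,0,2],22,80],[[0,0,2],22,200],[[0,0,2],22,200],[[0,0,2],22,200],[[0,0,2],22,200],[[0,0,2],22,200]]' 30; python3 go.py 642 -154.5 15 -19;  python3 -m crank '[[[0,0,-15],0,200],[[0,0,-50],0,200],[[0,0,-95],0,200],[[0,0,-105],0,200],[[0,0,-105],0,200],[[0,0,-105],0,200],[[0,0,-105],0,200]]'|tail -2; python3 go.py 523.3 65.3 105 -19
```

```text
finger_force: 0.0
time: 28.6
eef_pos: [0.6427, -0.1548, 0.0155]
tcp_rot: [0.987, -0.163, 0.0, 0.0]
contact_force: [-0.5, 0.6, 1.0]
opening: 0.285
finger_force: 29.5
t 28.6 pos [ 642.69 -154.79   15.47] psi -18.71 tilt [ 3.e-04 -2.e-04 -1.e+00] open 0.285 F [-0.5  0.6  1. ]
shift [-0.7 -0.1  0.5] turn 0.3
opening: 0.279
finger_force: 29.6
t 29.3 pos [ 640.95 -154.07  117.63] psi -18.73 tilt [-0.0044  0.0018 -1.    ] open 0.279 F [ 1.7 -0.1 -1. ]
shift [-181.8 -170.    13.5] turn 0.3
```

```bash
python3 -m crank '[[[-183.3,-170,10],0,200],[[-183.3,-170,10],0,200],[[-183.3,-170,10],0,200],[[-183.3,-170,10],0,200],[[-183.3,-170,10],0,200],[[-183.3,-170,10],0,200],[[-183.3,-170,10],0,200],[[-183.3,-170,10],0,200],[[-183.3,-170,10],0,200],[[-183.3,-170,10],0,200]]'|tail -1;  python3 -m crank '[[[0,0,0],0,200],[[0,0,0],0,200],[[0,0,0],0,200]]' |tail -1;python3 go.py 523.3 65.3 90 -19
```

```text
finger_force: 29.7
finger_force: 29.7
t 30.6 pos [523.66  64.88 110.34] psi -18.75 tilt [ 0.  0. -1.] open 0.282 F [ 1.2  0.8 -0.4]
shift [-0.5 -0.3 20.3] turn 0.2
```

```bash
python3 -m crank '[[[-0.2,-0.5,8],0,200],[[-0.2,-0.5,16],0,200],[[-0.2,-0.5,20],0,200],[[-0.2,-0.5,20],0,200],[[-0.2,-0.5,20],0,200]]'|grep -E "eef|force";  for i in 1 2 3 4; do python3 -m crank '[[[0,0,1],0,200],[[0,0,2],0,200],[[0,0,2],0,200]]'|grep -E "eef|force"; done
```

```text
eef_pos: [0.5234, 0.0657, 0.09]
contact_force: [0.6, 0.4, -0.3]
finger_force: 29.6
eef_pos: [0.5236, 0.0657, 0.0884]
contact_force: [-0.2, -0.6, -1.6]
finger_force: 29.7
eef_pos: [0.5234, 0.0657, 0.0862]
contact_force: [0.3, 0.4, -0.7]
finger_force: 29.7
eef_pos: [0.5234, 0.0657, 0.0841]
contact_force: [0.1, 0.2, -0.0]
finger_force: 29.7
eef_pos: [0.5234, 0.0657, 0.0821]
contact_force: [-0.0, 0.1, -0.5]
finger_force: 29.7
```

```bash
python3 -m crank '[[[0,0,4],0,200],[[0,0,8],0,200],[[0,0,12],0,200],[[0,0,16],0,200],[[0,0,16],0,200],[[0,0,16],0,200]]'|grep -E "eef|force"; python3 -m crank '[[[0,0,1],0,200],[[0,0,2],0,200],[[0,0,3],0,200],[[0,0,4],0,200],[[0,0,5],0,200],[[0,0,6],0,200],[[0,0,6],0,200]]'|grep -E "eef|force"
```

```text
eef_pos: [0.5234, 0.0657, 0.0661]
contact_force: [-0.8, -0.1, 0.3]
finger_force: 29.7
eef_pos: [0.5241, 0.0656, 0.0614]
contact_force: [-2.2, 0.1, 4.8]
finger_force: 30.2
```

```bash
python3 -m crank '[[[0,0,0],0,200],[[0,0,0],0,200],[[0,0,0],0,200]]' 50|grep -E "eef|force"; for i in 1 2; do python3 -m crank '[[[0,0,1],0,200],[[0,0,1],0,200],[[0,0,1],0,200]]'|grep -E "eef|force"; done
```

```text
eef_pos: [0.524, 0.0656, 0.0615]
contact_force: [-2.5, -0.7, 5.3]
finger_force: 48.7
eef_pos: [0.5244, 0.0655, 0.0615]
contact_force: [-3.8, 0.2, 10.3]
finger_force: 49.2
eef_pos: [0.5248, 0.0655, 0.0615]
contact_force: [-6.0, -1.3, 14.5]
finger_force: 49.6
```

```bash
python3 -m crank '[[[-1,0,-0.5],0,200],[[-1,0,-0.5],0,200],[[-1,0,-0.5],0,200],[[-1,0,-0.5],0,200],[[-1,0,-0.5],0,200]]'|grep -E "eef|force"
```

```text
eef_pos: [0.524, 0.0657, 0.0614]
contact_force: [-3.5, -0.8, 10.3]
finger_force: 49.3
```

```bash
python3 -m crank '[[[-0.5,0,0.4],0,200],[[-0.5,0,0.4],0,200],[[-0.5,0,0.4],0,200],[[-0.5,0,0.4],0,200]]'|grep -E "eef|force"; python3 -m crank '[[[0,0,0],0,200],[[0,0,0],0,200],[[0,0,0],0,200]]'|grep -E "eef|force"
```

```text
eef_pos: [0.524, 0.0657, 0.0614]
contact_force: [-3.6, -1.1, 11.8]
finger_force: 49.4
eef_pos: [0.524, 0.0657, 0.0614]
contact_force: [-3.0, -0.8, 11.5]
finger_force: 49.4
```

```bash
python3 -m crank '[[[0,0,-2],0,200],[[0,0,-3.5],0,200],[[0,0,-3.5],0,200]]' 20|grep -E "eef|force"; python3 -m crank '[[[0,0,0],0,100],[[0,0,0],0,80],[[0,0,0],0,80],[[0,0,-20],0,80],[[0,0,-60],0,80],[[0,0,-80],0,80],[[-60,160,-80],0,80],[[-60,160,-80],0,80],[[-60,160,-80],0,80],[[-60,160,-80],0,80]]'
python3 - <<'E'
from h import *
o=[]
for n in('scene','top'):
    c=cam(n); f=c['frame']; u,v=proj(c,[.523,.065,.05])[0].astype(int); o.append(f[v-45:v+45,u-45:u+45])
    P=cloud(c)[v-25:v+25,u-25:u+25].reshape(-1,3); q=P[(np.hypot(P[:,0]-.5235,P[:,1]-.0655)<.013)&(P[:,2]<.09)]; print(n,np.percentile(q[:,2],[10,25,50,75,90]))
cv2.imwrite('pics/m4.png',np.hstack([cv2.resize(i,(390,390),interpolation=2) for i in o]))
E
```

```text
eef_pos: [0.5223, 0.0662, 0.0619]
contact_force: [0.1, -0.0, 0.1]
finger_force: 48.2
time: 37.0
eef_pos: [0.4116, -0.0677, 0.1415]
tcp_rot: [0.987, -0.164, -0.001, 0.0]
contact_force: [1.1, -0.4, 0.6]
opening: 0.684
finger_force: 0.0
scene [0.06384799 0.06974122 0.07158863 0.07385118 0.07762544]
top [0.06309729 0.06985353 0.07174116 0.07457513 0.07793351]
```

View pics/m4.png

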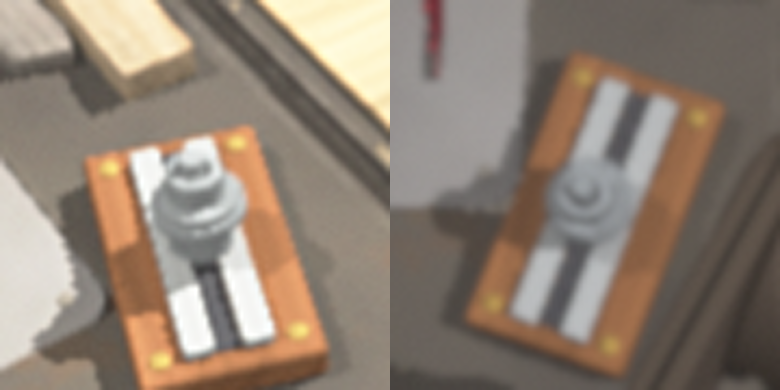

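The stack sits square, with the bushing top at about 72 mm as expected. The gripper is clear.

```bash
python3 -m crank '[[[0,0,0],0,80],[[0,0,0],0,80],[[0,0,0],0,80]]'|tail -1; python3 -c "from plant import ctrl; print(ctrl.sign_off())"
```

```text
finger_force: 0.0
the job is handed in; nothing more can be done
None
```

The spacer, washer and bushing (flange down) are threaded home on the stud, bedded at about 12 N (the force briefly read 14.5 N while I adjusted it), released, and the job was handed in at about 37 s of the 72 s allowed.

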